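# Turn the dial cover to the nuts and put the stray nut away

## Task

Put the stray hex nut lying on the bench away with its like in the round parts drum: turn the drum's clear dial cover by its knob until its opening lies squarely over the compartment that already holds a hex nut, with no divider showing in the opening, then drop the stray nut in through the opening. Leave the cover lined up like that, and do not shift the steel wedge, the ground steel block or the oiler.

Things in the scene. Friction and masses are not known exactly. Their poses are not given: they have to be found in the camera images.
- knob (a point): the grip point of the dial cover's knob, on the drum's vertical axis, 96 mm above the bench. The knob is a dark upright bar 56 mm long, 14 mm thick, from 76 to 112 mm above the bench, fixed to the cover; its length (this point's x axis) points to the opening, and a small bright dot on its top marks the end nearer the opening. The drum is fixed to the bench; its place and yaw vary.
- cover (a joint): angle of the cover on the drum (rad), growing counter-clockwise seen from above, 0 when the opening is over compartment 0. The cover is a clear disc, 231 mm in diameter, in a steel hoop, upper side 68 mm above the bench (steel edges 69.5 mm). It turns with the knob, both ways, without stops, against a light even friction of about 0.06 Nm, and stays where it is left.
- opening (a point): the middle of the cover's opening, at the height of the cover's upper side, 70 mm from the drum's axis; it turns with the cover. The opening is a steel-edged sector 48 degrees wide, from 38 to 102 mm from the axis (57 mm across at its middle); x points outward from the axis.
- comp_0 (a point): a point in the drum, fixed to it: the middle of compartment 0, 70 mm from the drum's axis, 30 mm above the bench; compartments are 72 degrees each and numbered counter-clockwise seen from above. It is empty. The opening starts over it or partly beside it. Site axes are the drum's: x points from the axis to this compartment.
- comp_1 (a point): a point in the drum, fixed to it: the middle of compartment 1, 70 mm from the drum's axis, 30 mm above the bench; compartments are 72 degrees each and numbered counter-clockwise seen from above. It holds one part: a hex nut, a round bush, a short pipe or a vee block; which part is where varies. The drum's floor is 5 mm above the bench, the dividers are 4 mm thick.
- comp_2 (a point): a point in the drum, fixed to it: the middle of compartment 2, 70 mm from the drum's axis, 30 mm above the bench; compartments are 72 degrees each and numbered counter-clockwise seen from above. It holds one part: a hex nut, a round bush, a short pipe or a vee block; which part is where varies. The drum's floor is 5 mm above the bench, the dividers are 4 mm thick.
- comp_3 (a point): a point in the drum, fixed to it: the middle of compartment 3, 70 mm from the drum's axis, 30 mm above the bench; compartments are 72 degrees each and numbered counter-clockwise seen from above. It holds one part: a hex nut, a round bush, a short pipe or a vee block; which part is where varies. The drum's floor is 5 mm above the bench, the dividers are 4 mm thick.
- comp_4 (a point): a point in the drum, fixed to it: the middle of compartment 4, 70 mm from the drum's axis, 30 mm above the bench; compartments are 72 degrees each and numbered counter-clockwise seen from above. It holds one part: a hex nut, a round bush, a short pipe or a vee block; which part is where varies. The drum's floor is 5 mm above the bench, the dividers are 4 mm thick.
- kept_nut_mid (a point): the centre of the hex nut already in the drum (34 mm across flats, 18 mm high, lying flat on the drum floor); it shows through the clear cover and tells which compartment is wanted
- loose_nut_mid (a point): the centre (half-way up, 9 mm above the bench) of the stray dark hex nut lying flat on the bench to the left of the drum, the only nut on the open bench: 18 mm high, 34 mm across flats, 39 mm over corners, 0.06 to 0.13 kg. x is normal to a pair of flats; along y a wedge and a block lie close on either side, so that only the flats at +x and -x have room beside them for fingers
- wedge: steel wedge 95 x 26 x 22 mm lying beside the nut on its +y side, long way roughly along the nut's x; origin under its middle, long axis its y
- parallel: ground steel block 75 x 50 x 25 mm lying beside the nut on its -y side, long way roughly along the nut's x; origin under its middle, long axis its y
- oiler: green bench oiler with a thin upright spout, 65 mm diameter, 136 mm high, standing to the right of the drum; origin under its middle
- loose_nut: the stray hex nut itself, origin at the centre of its underside, axes as at its centre
There are look-alikes about, which are no part of the job. Several things look just like the loose_nut: the one meant starts farthest from the robot's base.

How it is judged (in metres and radians):
On the way:
1. the cover's opening is lined up over the compartment that holds the hex nut, the stray nut not yet in the drum (((horizontal distance between kept_nut_mid and comp_1 below 0.045 m and horizontal distance between opening and comp_1 below 0.0105 m) or (horizontal distance between kept_nut_mid and comp_2 below 0.045 m and horizontal distance between opening and comp_2 below 0.0105 m) or (horizontal distance between kept_nut_mid and comp_3 below 0.045 m and horizontal distance between opening and comp_3 below 0.0105 m) or (horizontal distance between kept_nut_mid and comp_4 below 0.045 m and horizontal distance between opening and comp_4 below 0.0105 m)) and horizontal distance between loose_nut_mid and knob above 0.15 m), for 0.2 s.
At the end, for the whole second after the job is handed in: The stray nut rests in the compartment that holds the other hex nut (within 45 mm of its middle, centre under 55 mm above the bench), and the opening stands over that same compartment, its middle within 10.5 mm of the compartment's middle seen from above, so that no divider shows (((horizontal distance between each of kept_nut_mid, loose_nut_mid and comp_1 below 0.045 m and horizontal distance between opening and comp_1 below 0.0105 m and height (world z) of loose_nut_mid below 0.055 m) or (horizontal distance between each of kept_nut_mid, loose_nut_mid and comp_2 below 0.045 m and horizontal distance between opening and comp_2 below 0.0105 m and height (world z) of loose_nut_mid below 0.055 m) or (horizontal distance between each of kept_nut_mid, loose_nut_mid and comp_3 below 0.045 m and horizontal distance between opening and comp_3 below 0.0105 m and height (world z) of loose_nut_mid below 0.055 m) or (horizontal distance between each of kept_nut_mid, loose_nut_mid and comp_4 below 0.045 m and horizontal distance between opening and comp_4 below 0.0105 m and height (world z) of loose_nut_mid below 0.055 m)) and linear speed of loose_nut below 0.02 m/s); the robot touches nothing.
It fails at once if the steel wedge was shifted by more than 20 mm (distance of wedge from where it was at the start of the episode above 0.02 m).
It fails at once if the ground steel block was shifted by more than 20 mm (distance of parallel from where it was at the start of the episode above 0.02 m).
It fails at once if the oiler was shifted by more than 20 mm (distance of oiler from where it was at the start of the episode above 0.02 m).
It also fails if it takes over 67 s, if anything falls off the work surface, if the arm or the gripper's body presses on something with over 40 N, if the wrist force passes 120 N, or if a joint passes its speed limit or range.

## Robot

A 6-joint arm with a two-finger parallel gripper is mounted at the origin on a cart in front of the work surface, level with it; the furniture and walls round the work are solid. World frame = base frame: x ahead of the robot, y to its left, z up, the work surface at z = 0. Lengths are in mm, angles in rad, forces in N, time in s.
With the tool pointing down it reaches from about 300 to 775 mm from the base axis. Payload 14.6 kg.
Tool frame: the origin (TCP) lies on the centre line of the jaws, within the pads' length; the fingertips stand 22 mm ahead of it and the grasp point (between the pads) lies 3 mm ahead of it (robot.nose_length is the x of the fingertips in the tool frame, in mm); x points along the fingers, y is the direction in which the jaws open and shut, and the axes are right-handed (so a half turn about x gives the same grasp; the last joint's range is limited). The gripper opens to 94 mm and grips with 3 to 60 N. Pads are 16 mm wide; open, the fingers measure 119 mm over their backs; the gripper's body (75 mm by 177 mm) begins 78 mm behind the grasp point.
Start: joints at [-1.306, 0.3, 1.521, -0, 1.321, -0.067], TCP at [179.153, -519.994, 227.446] pointing down, gripper open.
Joint ranges: [-3.03, 3.03], [-0.79, 2.21], [0.23, 2.52], [-1.04, 4.18], [0, 3.07], [-2.55, 2.55]. Speed limits (rad/s): [2.22, 2.22, 2.57, 3.14, 3.14, 3.14].

## Interface

Orientations are given as [roll, pitch, yaw] about the fixed x, y, z axes, in that order (R = Rz(yaw) Ry(pitch) Rx(roll)).
In Python, from bench import robot gives the robot as it stands. The module is installed in compiled form; this text tells all that it offers.
- The arm moves only by the shell command python3 -m handwheel 'ROWS'. ROWS is JSON, a list of rows, each a list of 3 entries, a list of its own where there are three numbers: the shift along the tool's x, y, z in cm, then the turn, a rotation vector about the tool's x, y, z in degrees, then the opening, from 0 (shut) to 1 (fully open). In form: [[[dx, dy, dz], [wx, wy, wz], fingers], ...]. A call has exactly 10 rows; each row is the pose to reach, as a shift and turn from the pose commanded when the call began, along the tool's axes at that moment; what a row does not reach only later rows make up. A row lasts 1/8 s, in which the tool goes at most 62.5 mm and 10.7 degrees, less where a joint would pass 70% of its speed; a pose out of reach is approached as far as the arm can. A call with a gripper value outside its range is refused whole. The fingers move at their own pace and stop on an object; the grip force is fixed at half the most. Time passes only in rows, so rows that repeat a pose let the fingers close, or fill a call up. It gives the time, the measured TCP pose, the force and the opening at its end, in the units of the state.
- robot.get_obs(): the state, without advancing time (a new reading comes with each control period).
- robot.camera(name): name is "scene" or "top" or "wrist"; returns the picture (400x640x3 uint8, blue, green, red); there is no depth.
- robot.get_calibration(name): a dict with "camera_matrix" (3x3 intrinsics, pixels), "position" and "rotation" of the camera in the world; the wrist camera has in their place "tool_from_camera" (4x4, takes a point from camera to tool coordinates, whose origin is the TCP and whose axes are the tool frame's). Camera axes: x right, y down, z forward; pixel columns grow to the right and rows downward; lengths in mm; the calibration is good to about 2 mm. The wrist camera is an equidistant fisheye: a pixel r from the principal point sees the ray r / f radians off the axis. A picture is of the moment at which its call begins: read the wrist's pose just before it. get_calibration takes no time and is no camera call.
- robot.close_job(): hands the job in, once; it reports no verdict.
The state is a dict: "clock": time; "q": joint angles; "qvel": joint speeds; "joint_efforts": joint torques, N m; "tool_pos": TCP position; "orientation": TCP orientation; "wrist_force": force on the tool from outside, world axes, zero at the start; "wrist_torque": the same for the moment, N m; "width": finger opening in mm.
Only numpy, scipy, OpenCV 4.12 (cv2) and the standard library are available. Lean on these libraries where they do the work, as an engineer would, in place of code of your own. Each camera call takes 0.05 s, during which the arm holds its last target.

## Working session

There is one attempt and no reset: what is moved stays moved. The work goes in short steps, Python scripts to look and compute and a shell command to move; the robot and the scene stay as the last step left them, time stands still between calls to the robot, and variables do not carry over. Pictures are saved under pics/ and viewed, and the job is handed in when it is done.

```bash
mkdir -p pics; ls; python3 - <<'E'
from bench import robot
import cv2
o=robot.get_obs();print(o)
for n in("scene","top","wrist"):
    im=robot.camera(n);cv2.imwrite(f"pics/{n}0.png",im)
    print(n,robot.get_calibration(n))
print(robot.get_obs()['clock'])
E
```

```text
pics
{'clock': 0.0, 'q': array([-1.30560424e+00,  3.00491442e-01,  1.52155662e+00,  8.03932160e-06,
        1.32071392e+00, -6.65724007e-02]), 'qvel': array([ 0.0002832 ,  0.00190129, -0.00025387,  0.00110414,  0.00091716,
        0.0022073 ]), 'joint_efforts': array([-3.99601804e-04, -5.31803334e+01, -3.52735984e+01,  7.07626529e-02,
        2.43773824e-02, -9.84309509e-05]), 'tool_pos': array([ 179.09417908, -519.77979301,  226.88550915]), 'orientation': array([-1.64402793,  1.56962697,  1.82932721]), 'wrist_force': array([ 0.11974722, -0.11880022, -0.12721225]), 'wrist_torque': array([ 0.00997157,  0.01444831, -0.02409484]), 'width': 93.80263331931418}
scene {'camera_matrix': array([[434.6614507 ,   0.        , 322.19105777],
       [  0.        , 434.6614507 , 197.03565829],
       [  0.        ,   0.        ,   1.        ]]), 'position': array([-80.29004561, 823.22680652, 903.19068463]), 'rotation': array([-2.28315827,  0.02132168, -2.49854048])}
top {'camera_matrix': array([[381.72271374,   0.        , 313.28577768],
       [  0.        , 381.72271374, 198.67821391],
       [  0.        ,   0.        ,   1.        ]]), 'position': array([ 387.02714427,   67.11849777, 1191.01780978]), 'rotation': array([-3.02882706, -0.02324086, -1.5459647 ])}
wrist {'camera_matrix': array([[309.70691629,   0.        , 315.37738202],
       [  0.        , 309.70691629, 201.58605971],
       [  0.        ,   0.        ,   1.        ]]), 'tool_from_camera': array([[ 4.84706274e-04, -2.43531557e-01,  9.69892853e-01,
        -1.57493347e+02],
       [ 9.99999843e-01,  3.91906337e-04, -4.01348083e-04,
        -1.06769671e+00],
       [-2.82366231e-04,  9.69892895e-01,  2.43531708e-01,
        -7.07782376e+01],
       [ 0.00000000e+00,  0.00000000e+00,  0.00000000e+00,
         1.00000000e+00]])}
0.15
```

View pics/top0.png

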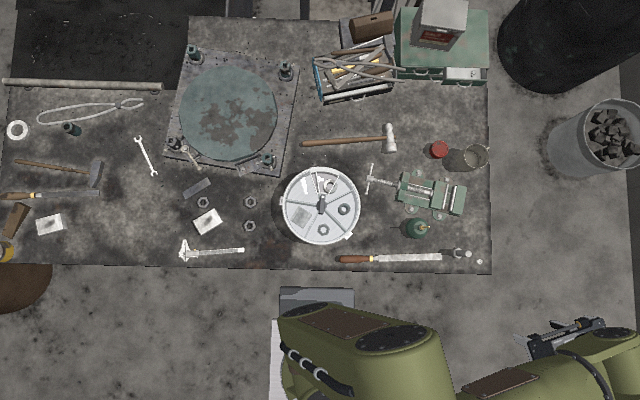

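View pics/scene0.png

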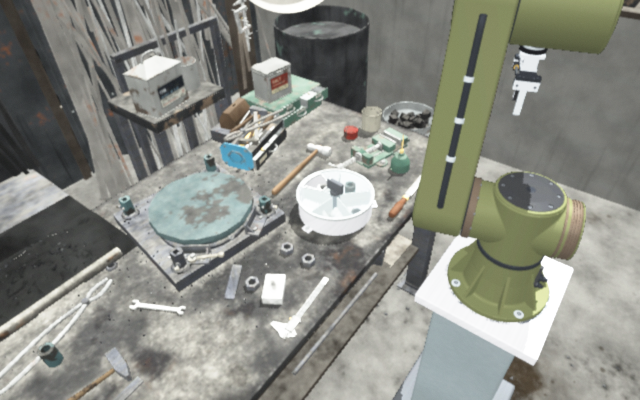

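View pics/wrist0.png

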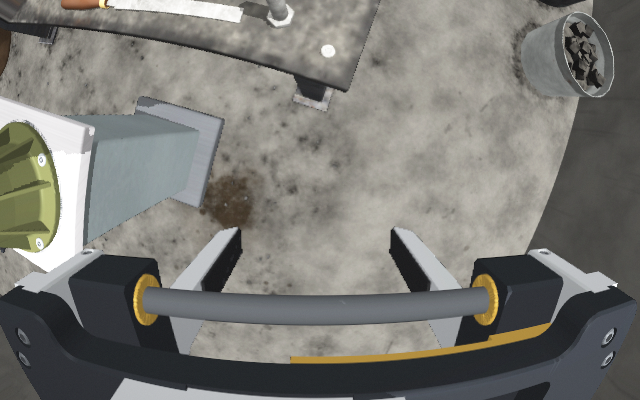

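```bash
cat > h.py <<'E'
import numpy as np, cv2
from scipy.spatial.transform import Rotation as R
from bench import robot
def RM(rpy): return R.from_euler('xyz',rpy).as_matrix()
def cast(name,uv,z,obs=None):
    """pixels -> world points on plane z"""
    c=robot.get_calibration(name);K=c['camera_matrix'];uv=np.atleast_2d(np.array(uv,float))
    d=np.c_[(uv[:,0]-K[0,2])/K[0,0],(uv[:,1]-K[1,2])/K[1,1],np.ones(len(uv))]
    if name=='wrist':
        r=np.hypot(d[:,0],d[:,1])+1e-12
        d=np.c_[np.sin(r)*d[:,0]/r,np.sin(r)*d[:,1]/r,np.cos(r)]
        T=c['tool_from_camera'];Rt=RM(obs['orientation'])
        p=Rt@T[:3,3]+obs['tool_pos'];M=Rt@T[:3,:3]
    else: p=np.array(c['position']);M=RM(c['rotation'])
    w=d@M.T
    return p+w*((z-p[2])/w[:,2])[:,None]
def proj(name,P,obs=None):
    c=robot.get_calibration(name);K=c['camera_matrix'];P=np.atleast_2d(np.array(P,float))
    if name=='wrist':
        T=c['tool_from_camera'];Rt=RM(obs['orientation'])
        p=Rt@T[:3,3]+obs['tool_pos'];M=Rt@T[:3,:3];d=(P-p)@M
        n=np.hypot(d[:,0],d[:,1])+1e-12;th=np.arctan2(n,d[:,2]);d=np.c_[d[:,0]/n*th,d[:,1]/n*th]
    else:
        p=np.array(c['position']);M=RM(c['rotation']);d=(P-p)@M;d=d[:,:2]/d[:,2:]
    return d*K[0,0]+K[:2,2]
E
python3 - <<'E'
from h import *
im=cv2.imread('pics/top0.png')
cv2.imwrite('pics/c1.png',cv2.resize(im[160:260,175:375],None,fx=4,fy=4,interpolation=cv2.INTER_CUBIC))
print(cast('top',[[203,202],[250,202],[250,226]],18).round(),cast('top',[[322,205]],69).round(), cast('top',[[322,200]],112))
E
```

```text
[[501. 381.  18.]
 [505. 238.  18.]
 [431. 235.  18.]] [[497.  18.  69.]] [[506.73628175  20.18757264 112.        ]]
```

View pics/c1.png

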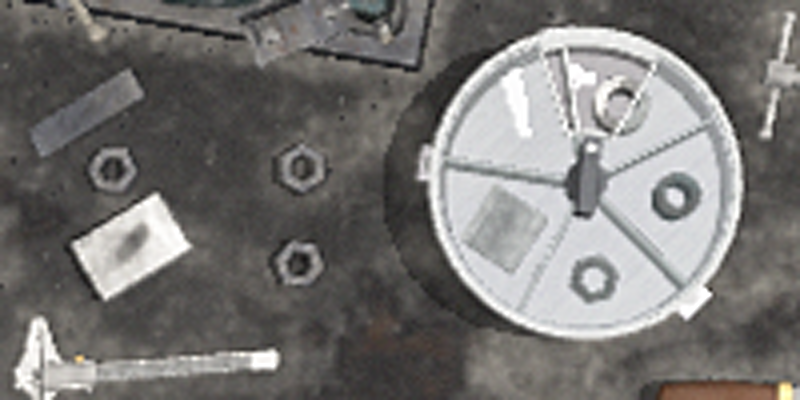

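```bash
python3 - <<'E'
from h import *
o=robot.get_obs();M=RM(o['orientation']);print(M.round(3))
t=np.array([400,18,330])
print((M.T@(t-o['tool_pos'])/10).round(2))
E
```

```text
[[-0.     0.326 -0.945]
 [ 0.001 -0.945 -0.326]
 [-1.    -0.001 -0.   ]]
[-10.26 -43.66 -38.41]
```

```bash
python3 -m handwheel '[[[-1.5,-4,-4],[2,0,0],1],[[-4,-8.5,-8],[4,0,0],1],[[-6,-13,-12.5],[6,0,0],1],[[-8,-17.5,-16.5],[8,0,0],1],[[-10,-22,-21],[10,0,0],1],[[-10,-26.5,-25],[12,0,0],1],[[-10,-31,-29],[14,0,0],1],[[-10,-35.5,-33.5],[16,0,0],1],[[-10,-40,-38],[18,0,0],1],[[-10,-42.8,-40.8],[19,0,0],1]]'
python3 - <<'E'
from h import *
o=robot.get_obs();im=robot.camera('wrist');cv2.imwrite('pics/w1.png',im)
import pickle;pickle.dump(o,open('o1.pkl','wb'))
print(o['tool_pos'],o['q'],o['clock']);print(RM(o['orientation']).round(3))
E
```

```text
clock: 1.4
tool_pos: [425.9, 19.9, 327.4]
orientation: [-3.101, 1.571, 0.041]
wrist_force: [0.6, -0.5, 0.3]
width: 93.7
[425.92021065  19.9008523  327.44101749] [-3.92584025e-02 -4.54417657e-02  1.67899795e+00  8.74788442e-06
  1.50792814e+00  1.53097554e+00] 1.4
[[ 0.     0.001 -1.   ]
 [ 0.    -1.    -0.001]
 [-1.    -0.    -0.   ]]
```

View pics/w1.png

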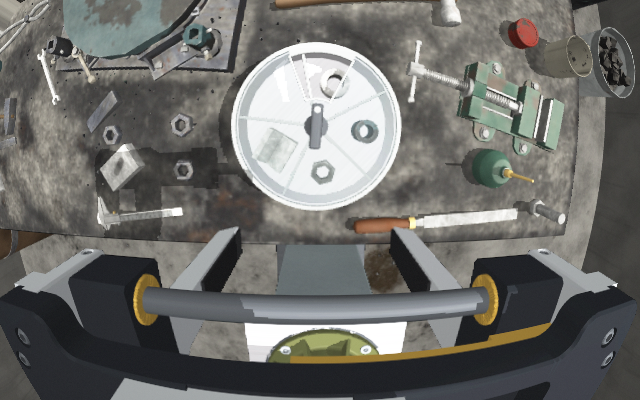

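```bash
python3 - <<'E'
from h import *
im=cv2.imread('pics/w1.png')
cv2.imwrite('pics/w1d.png',cv2.resize(im[36:216,226:406],None,fx=3.3,fy=3.3,interpolation=cv2.INTER_CUBIC))
cv2.imwrite('pics/w1n.png',cv2.resize(im[80:220,80:240],None,fx=4,fy=4,interpolation=cv2.INTER_CUBIC))
E
```

```text
(no output)
```

View pics/w1d.png

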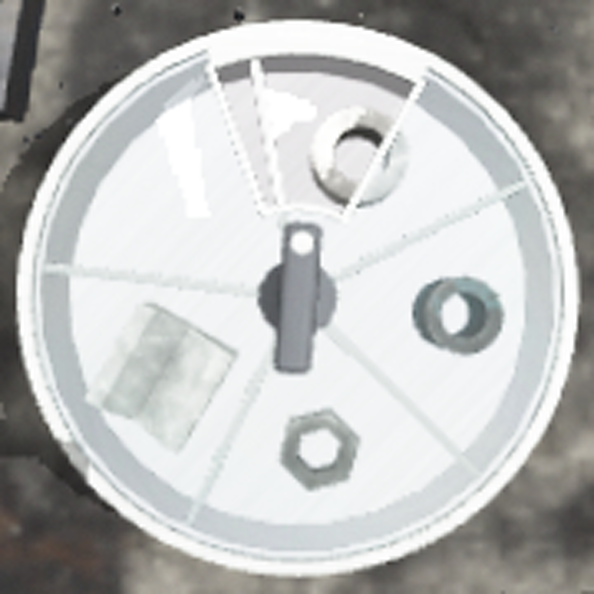

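View pics/w1n.png

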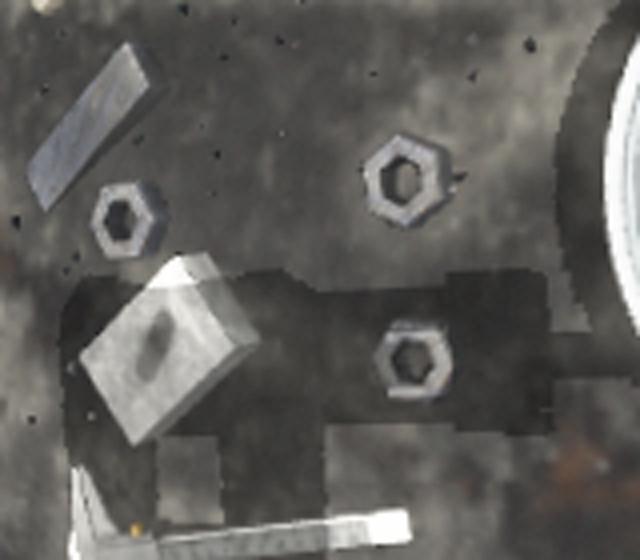

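```bash
python3 - <<'E'
from h import *
import pickle
o=pickle.load(open('o1.pkl','rb'));im=cv2.imread('pics/w1.png')
g=im.min(axis=2);m=(g>205).astype(np.uint8);m[:30]=0;m[216:]=0;m[:,:220]=0;m[:,410:]=0
cs,_=cv2.findContours(m,cv2.RETR_EXTERNAL,cv2.CHAIN_APPROX_NONE);c=max(cs,key=lambda c:cv2.boundingRect(c)[2]*cv2.boundingRect(c)[3])
h=cv2.convexHull(c)[:,0].astype(float)
P=cast('wrist',h,69,o)[:,:2]
for k in range(4):
    A=np.c_[2*P,np.ones(len(P))];s=np.linalg.lstsq(A,(P**2).sum(1),rcond=None)[0];r=np.sqrt(s[2]+s[0]**2+s[1]**2)
    e=np.hypot(*(P-s[:2]).T)-r;print(s[:2],r,len(P),abs(e).max());P=P[abs(e)<1.5]
ax=s[:2]
f=lambda c,z:cast('wrist',np.array(c)/3.3+[226,36],z,o)[:,:2]
ang=lambda v:np.degrees(np.arctan2(v[1],v[0]))
D=dict(a=[(525,185),(335,275)],b=[(478,470),(330,335)],c=[(190,520),(265,360)],d=[(45,268),(250,293)],e=[(255,62),(280,210)])
for k,v in D.items():
    p=f(v,60);print(k,ang(p[0]-p[1]).round(1),ang(p[0]-ax).round(1),np.hypot(*(p[0]-ax)).round(1))
for v in [(212,65),(262,212)],[(425,70),(352,212)]:
    p=f(v,69.5);print('op',ang(p[0]-p[1]),ang(p[0]-ax),np.hypot(*(p-ax).T))
kn=f([(302,240),(300,220),(294,375),(282,375),(308,375),(285,222),(318,222)],112)
print('knob',kn,ang(kn[0]-ax), 'ends mid',(kn[1]+kn[2])/2,(kn[5:].mean(0)+kn[3:5].mean(0))/2,ang(kn[5:].mean(0)-kn[3:5].mean(0)))
n=f([(322,448)],23);print('nut',n,ang(n[0]-ax),np.hypot(*(n[0]-ax)))
# top camera cross-check of loose nut; wrist nut crop
g=lambda c,z:cast('wrist',np.array(c)/4+[80,80],z,o)[:,:2]
print('loose wrist',g([(124,219)],18),'top',cast('top',[[175+113/4,160+170/4]],18))
nt=g([(95,190),(128,180),(158,215),(147,255),(103,252),(95,190)],18);print(nt.round(1))
E
```

```text
[495.79379355  20.73040973] 115.55541311770128 63 0.4795969490608911
[495.79379355  20.73040973] 115.55541311770128 63 0.4795969490608911
[495.79379355  20.73040973] 115.55541311770128 63 0.4795969490608911
[495.79379355  20.73040973] 115.55541311770128 63 0.4795969490608911
a -63.1 -62.7 107.1
b -131.6 -133.1 106.2
c 154.5 154.4 104.9
d 81.7 82.4 106.2
e 9.3 9.7 100.6
op 18.177284618262902 19.49458528488808 [101.85577882  37.0023061 ]
op -26.2086583360201 -28.765435648889465 [107.88340117  41.0797587 ]
knob [[516.39397356  18.70780596]
 [523.72042228  19.43540205]
 [467.04895051  21.55012366]
 [467.04847665  25.92209712]
 [467.0567739   16.44957131]
 [522.98508056  24.83060565]
 [523.01092283  12.95841282]] -5.6075439117441235 ends mid [495.38468639  20.49276286] [495.02531348  20.04017173] -2.345321932877374
nut [[426.64631046   8.85084207]] -170.251724795967 70.1605198540268
loose wrist [[499.36890584 379.09102739]] top [[499.4607709  380.55930818  18.        ]]
[[513.8 395.7]
 [516.3 375.7]
 [499.4 359.3]
 [482.5 366.9]
 [485.8 392.8]
 [513.8 395.7]]
```

```bash
python3 -m handwheel '[[[2,0,-3],[2,0,0],1],[[5,-0.06,-6],[4,0,0],1],[[9,-0.06,-6.96],[4,0,0],1],[[13,-0.06,-6.96],[4,0,0],1],[[16,-0.06,-6.96],[4,0,0],1],[[19,-0.06,-6.96],[4,0,0],1],[[21.5,-0.06,-6.96],[4,0,0],1],[[22.8,-0.06,-6.96],[4,0,0],1],[[22.8,-0.06,-6.96],[4,0,0],0],[[22.8,-0.06,-6.96],[4,0,0],0]]'
python3 -m handwheel '[[[0,0,0],[0,0,0],0],[[0,0,0],[0,0,0],0],[[0,0,0],[0,0,0],0],[[0,0,0],[0,0,0],0],[[0,0,0],[0,0,0],0],[[0,0,0],[0,0,0],0],[[0,0,0],[0,0,0],0],[[0,0,0],[0,0,0],0],[[0,0,0],[-3,0,0],0],[[0,0,0],[-8,0,0],0]]'
python3 - <<'E'
from h import *
o=robot.get_obs();print(o['q'].round(3),o['wrist_force'],o['wrist_torque'],o['width'])
E
```

```text
clock: 2.7
tool_pos: [495.5, 18.1, 100.3]
orientation: [-3.116, 1.57, -0.044]
wrist_force: [0.2, -0.4, 0.4]
width: 77.5
clock: 3.95
tool_pos: [495.1, 19.3, 99.4]
orientation: [-1.669, 1.569, 1.545]
wrist_force: [1.5, 10.7, -0.2]
width: 14.1
[-0.036  0.332  1.804  0.002  1.005  1.461] [ 1.49428567 10.7445069  -0.17292515] [ 1.67831192 -0.15271642 -0.08913792] 14.140108093253996
```

```bash
python3 -m handwheel '[[[0,0,0],[-9,0,0],0],[[0,0,0],[-18,0,0],0],[[0,0,0],[-27,0,0],0],[[0,0,0],[-36,0,0],0],[[0,0,0],[-45,0,0],0],[[0,0,0],[-54,0,0],0],[[0,0,0],[-63,0,0],0],[[0,0,0],[-72,0,0],0],[[0,0,0],[-81,0,0],0],[[0,0,0],[-90,0,0],0]]'
python3 - <<'E'
from h import *
o=robot.get_obs();print(o['q'].round(3),o['wrist_force'],o['wrist_torque'],o['width'])
M=RM(o['orientation']);print(np.degrees(np.arctan2(M[1,1],M[0,1])))
E
```

```text
clock: 5.2
tool_pos: [496.0, 18.6, 99.5]
orientation: [1.793, 1.568, 0.297]
wrist_force: [10.6, 4.5, -7.3]
width: 14.0
[-3.700e-02  3.320e-01  1.804e+00  1.000e-03  1.003e+00 -1.120e-01] [10.63519281  4.51085368 -7.26051209] [ 0.68605366 -1.5012421  -0.07387021] 14.004846098983228
4.302399194897046
```

```bash
python3 -m handwheel '[[[0,0,0],[-10,0,0],0],[[0,0,0],[-20,0,0],0],[[0,0,0],[-30,0,0],0],[[0,0,0],[-40,0,0],0],[[0,0,0],[-50,0,0],0],[[0,0,0],[-60,0,0],0],[[0,0,0],[-70,0,0],0],[[0,0,0],[-80,0,0],0],[[0,0,0],[-89,0,0],0],[[0,0,0],[-96,0,0],0]]'
python3 -m handwheel '[[[0,0,0],[0,0,0],0],[[0,0,0],[0,0,0],0],[[0,0,0],[0,0,0],0.4],[[0,0,0],[0,0,0],0.4],[[0,0,0],[0,0,0],0.4],[[0,0,0],[0,0,0],0.4],[[-3,0,0],[0,0,0],0.6],[[-8,0,0],[0,0,0],1],[[-14,0,0],[0,0,0],1],[[-20,0,0],[0,0,0],1]]'
python3 - <<'E'
from h import *
o=robot.get_obs();print(o['q'].round(3),o['wrist_force'],o['tool_pos'],o['width'])
M=RM(o['orientation']);print(np.degrees(np.arctan2(M[1,1],M[0,1])));print(M.round(3))
E
```

```text
clock: 6.45
tool_pos: [496.6, 19.5, 99.5]
orientation: [0.338, 1.566, 0.517]
wrist_force: [14.4, 14.3, -10.7]
width: 13.8
clock: 7.7
tool_pos: [494.7, 18.1, 301.5]
orientation: [-0.715, 1.571, -0.54]
wrist_force: [0.0, 0.4, 0.2]
width: 74.2
[-0.037  0.127  1.558 -0.     1.456 -1.783] [0.04754841 0.37489997 0.20387791] [494.66847614  18.14518845 301.46518378] 74.22328217931542
100.00606075101445
[[ 0.    -0.174  0.985]
 [-0.     0.985  0.174]
 [-1.    -0.     0.   ]]
```

```bash
python3 - <<'E'
from h import *
import pickle
o=robot.get_obs();im=robot.camera('wrist');cv2.imwrite('pics/w2.png',im);pickle.dump(o,open('o2.pkl','wb'))
p=proj('wrist',[[495.7,20.6,69]],o)[0];print(p)
x,y=int(p[0])-100,int(p[1])-90;x=max(x,0);y=max(y,0);print(x,y)
cv2.imwrite('pics/w2d.png',cv2.resize(im[y:y+190,x:x+200],None,fx=3,fy=3,interpolation=cv2.INTER_CUBIC))
E
```

```text
[316.1029066  181.76983781]
216 91
```

View pics/w2.png

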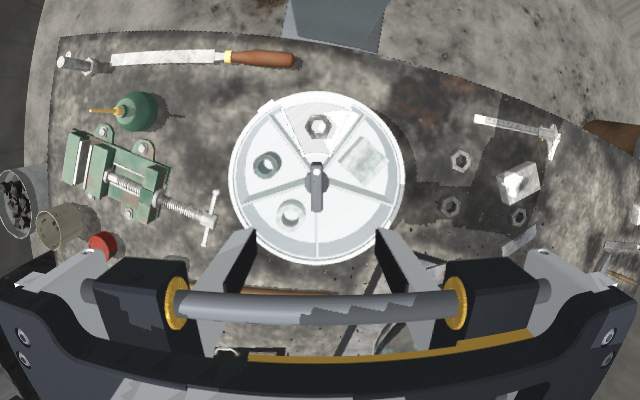

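View pics/w2d.png

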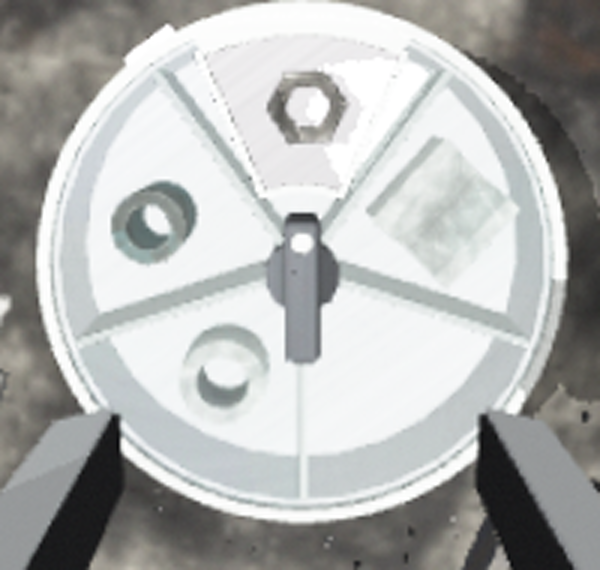

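```bash
python3 -m handwheel '[[[0,4,1.4],[-2,0,0],1],[[0,8,2.8],[-4,0,0],1],[[0,12,4.2],[-6,0,0],1],[[1,16.5,6],[-8,0,0],1],[[2,21,7.5],[-10,0,0],1],[[3,25.5,9],[-12,0,0],1],[[4,30,10.6],[-14,0,0],1],[[5,34,12],[-16,0,0],1],[[5,37,13.2],[-19,0,0],1],[[5,37.7,13.4],[-19,0,0],1]]'
python3 - <<'E'
from h import *
import pickle
o=robot.get_obs();im=robot.camera('wrist');cv2.imwrite('pics/w3.png',im);pickle.dump(o,open('o3.pkl','wb'))
p=proj('wrist',[[499.4,380,9]],o)[0];print(p,o['tool_pos'],o['q'].round(2))
x,y=int(p[0])-80,int(p[1])-70;x=max(x,0);y=max(y,0);print(x,y)
cv2.imwrite('pics/w3d.png',cv2.resize(im[y:y+140,x:x+160],None,fx=4,fy=4,interpolation=cv2.INTER_CUBIC))
E
```

```text
clock: 9.0
tool_pos: [561.2, 414.0, 248.2]
orientation: [-3.09, 1.57, -2.583]
wrist_force: [1.1, -0.2, -0.3]
width: 94.1
[314.71573054 125.09487178] [561.2483049  414.03979673 248.17896997] [ 0.58  0.64  0.99  0.    1.52 -1.5 ]
234 55
```

View pics/w3d.png

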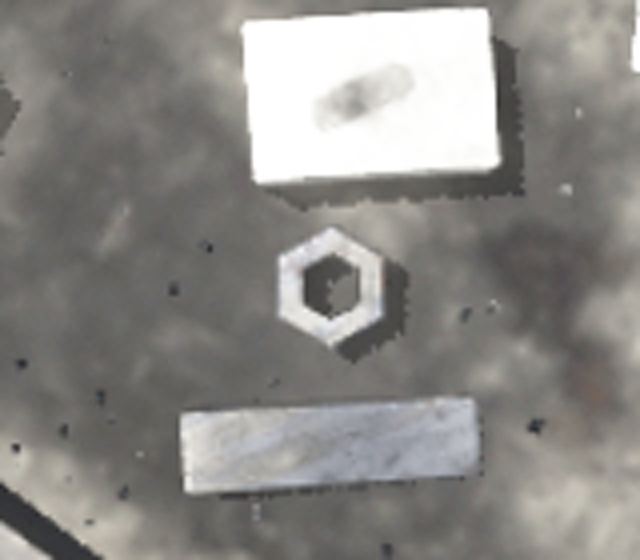

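```bash
python3 - <<'E'
from h import *
import pickle
o=pickle.load(open('o3.pkl','rb'))
f=lambda c,z:cast('wrist',np.array(c)/4+[234,55],z,o)[:,:2]
c=f([(331,227),(281,256),(279,318),(331,347),(383,318),(381,258)],18)
print(c.round(1),c.mean(0),np.hypot(*(c[0]-c[3])),np.hypot(*((c[1]+c[2])/2-(c[4]+c[5])/2)))
v=(c[1]+c[2])/2-(c[4]+c[5])/2;print(np.degrees(np.arctan2(v[1],v[0])))
M=RM(o['orientation']);print(np.degrees(np.arctan2(M[1,1],M[0,1])))
d=np.r_[c.mean(0),26]-np.array([*o['tool_pos'][:2],248.5]);print((M.T@d/10).round(2))
E
```

```text
[[483.6 374.1]
 [499.  365. ]
 [516.3 373.8]
 [516.4 392.4]
 [500.6 402.1]
 [484.5 392.3]] [500.05933804 383.27398431] 37.59049082961855 31.64505969657989
-61.41531686980882
119.09517075208763
[22.26  0.29 -6.82]
```

```bash
python3 -m handwheel '[[[2,0.15,-3],[0,0,0],1],[[5,0.3,-6],[0,0,0],1],[[9,0.3,-6.9],[0,0,0],1],[[13,0.3,-6.9],[0,0,0],1],[[16,0.3,-6.9],[0,0,0],1],[[18.5,0.3,-6.9],[0,0,0],1],[[20.5,0.3,-6.9],[0,0,0],1],[[21.8,0.3,-6.9],[0,0,0],1],[[22.3,0.3,-6.9],[0,0,0],1],[[22.3,0.3,-6.9],[0,0,0],1]]'
python3 -m handwheel '[[[0,0,0],[0,0,0],0],[[0,0,0],[0,0,0],0],[[0,0,0],[0,0,0],0],[[0,0,0],[0,0,0],0],[[0,0,0],[0,0,0],0],[[0,0,0],[0,0,0],0],[[0,0,0],[0,0,0],0],[[0,0,0],[0,0,0],0],[[-1,0,0],[0,0,0],0],[[-3,0,0],[0,0,0],0]]'
python3 - <<'E'
from h import *
o=robot.get_obs();im=robot.camera('wrist');cv2.imwrite('pics/w4.png',im)
print(o['tool_pos'],o['width'],o['wrist_force'])
E
```

```text
clock: 10.3
tool_pos: [499.9, 381.9, 26.7]
orientation: [0.017, 1.57, 0.524]
wrist_force: [-0.3, 1.6, -0.0]
width: 93.9
clock: 11.55
tool_pos: [499.4, 381.7, 57.0]
orientation: [-3.113, 1.57, -2.607]
wrist_force: [0.4, -0.3, -0.2]
width: 33.7
[499.4391618  381.7343767   57.02442223] 33.66254343924918 [ 0.37044059 -0.25266764 -0.1521042 ]
```

View pics/w4.png

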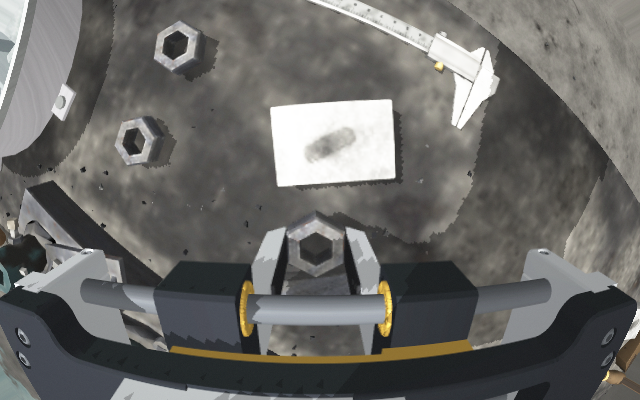

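```bash
python3 -m handwheel '[[[-5,0,0],[0,0,0],0],[[-9,-2,-1.7],[2,0,0],0],[[-12,-5.5,-4.6],[4,0,0],0],[[-14.3,-9.5,-8],[7,0,0],0],[[-14.3,-13.5,-11.4],[10,0,0],0],[[-14.3,-17.5,-14.7],[12,0,0],0],[[-14.3,-21.5,-18.1],[15,0,0],0],[[-14.3,-25.5,-21.5],[17,0,0],0],[[-14.3,-28,-23.6],[19,0,0],0],[[-14.3,-29.1,-24.5],[19,0,0],0]]'
python3 - <<'E'
from h import *
import pickle
o=robot.get_obs();im=robot.camera('wrist');cv2.imwrite('pics/w5.png',im);cv2.imwrite('pics/s5.png',robot.camera('scene'))
pickle.dump(o,open('o5.pkl','wb'))
M=RM(o['orientation']);print(np.degrees(np.arctan2(M[1,1],M[0,1])))
print(o['tool_pos'],o['width'],o['wrist_force'])
d=np.array([426.8,8.4,96])-o['tool_pos'];print(M.T@d/10)
E
```

```text
clock: 12.85
tool_pos: [426.5, 7.4, 200.4]
orientation: [-0.235, 1.569, -0.062]
wrist_force: [0.7, 0.7, -0.7]
width: 33.5
99.9202313555608
[426.45464881   7.36671569 200.39293386] 33.480929767876205 [ 0.68437428  0.74151249 -0.74532989]
[10.43932633  0.10002473  0.03430372]
```

View pics/w5.png

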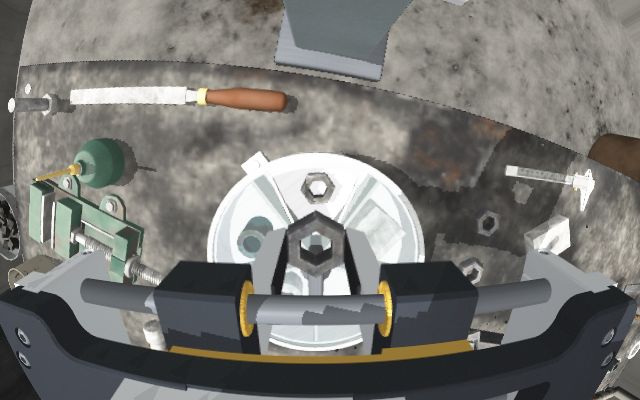

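```bash
python3 -m handwheel '[[[3,0.05,0],[0,0,0],0],[[6,0.1,0],[0,0,0],0],[[8.5,0.1,0],[0,0,0],0],[[10,0.1,0],[0,0,0],0],[[10.5,0.1,0],[0,0,0],0],[[10.5,0.1,0],[0,0,0],0],[[10.5,0.1,0],[0,0,0],0],[[10.5,0.1,0],[0,0,0],0.6],[[10.5,0.1,0],[0,0,0],0.6],[[10.5,0.1,0],[0,0,0],0.6]]'
python3 -m handwheel '[[[0,0,0],[0,0,0],0.6],[[0,0,0],[0,0,0],0.6],[[-3,0,0],[0,0,0],0.6],[[-7,0,0],[0,0,0],0.6],[[-12,0,0],[0,0,0],0.6],[[-17,0,0],[0,0,0],0.6],[[-20,0,3],[0,0,0],1],[[-20,0,6],[0,0,0],1],[[-20,0,7],[0,0,0],1],[[-20,0,7],[0,0,0],1]]'
python3 - <<'E'
from h import *
import pickle
o=robot.get_obs();im=robot.camera('wrist');cv2.imwrite('pics/w6.png',im);pickle.dump(o,open('o6.pkl','wb'))
p=proj('wrist',[[495.7,20.6,69]],o)[0];x,y=int(p[0])-100,int(p[1])-95;x=max(x,0);y=max(y,0);print(x,y,o['tool_pos'])
cv2.imwrite('pics/w6d.png',cv2.resize(im[y:y+195,x:x+200],None,fx=3,fy=3,interpolation=cv2.INTER_CUBIC))
E
```

```text
clock: 14.2
tool_pos: [426.5, 9.5, 94.6]
orientation: [-0.251, 1.571, -0.076]
wrist_force: [-0.6, 0.5, 0.3]
width: 56.3
clock: 15.45
tool_pos: [495.0, 21.7, 293.7]
orientation: [2.948, 1.569, 3.122]
wrist_force: [0.0, -0.6, -0.8]
width: 92.2
213 87 [494.99180259  21.73737964 293.67391036]
```

View pics/w6d.png

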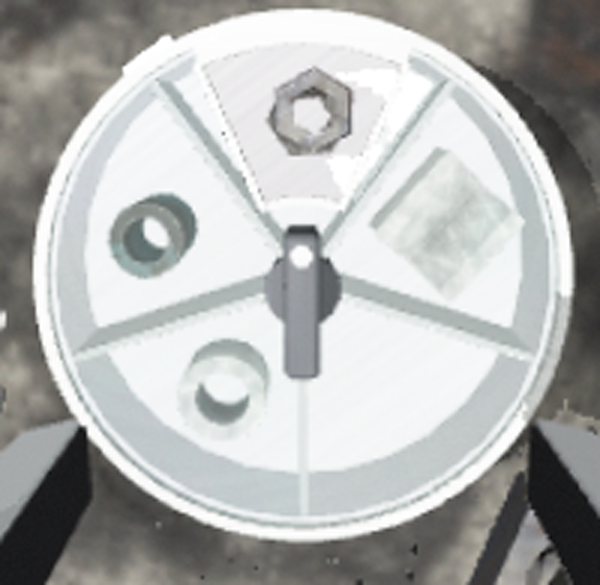

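View pics/w6.png

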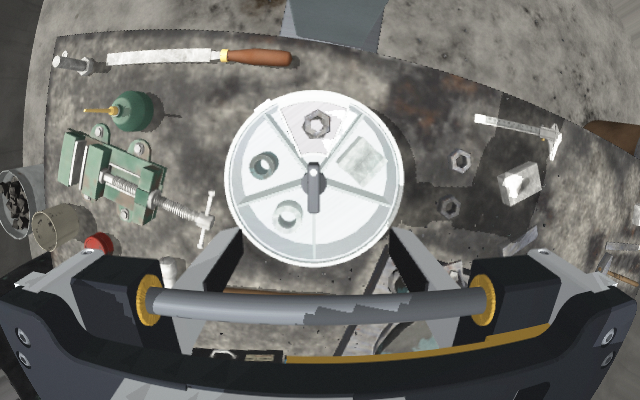

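```bash
python3 - <<'E'
from h import *
import pickle
o=pickle.load(open('o6.pkl','rb'))
f=lambda c,z:cast('wrist',np.array(c)/3+[213,87],z,o)[:,:2]
ax=np.array([495.7,20.6]);ang=lambda v:np.degrees(np.arctan2(v[1],v[0]))%360
e=f([(200,65),(408,65)],69.5);print('edges',[ang(p-ax) for p in e],'opening mid',np.mean([ang(p-ax) for p in e]))
d=f([(158,82),(447,84)],60);print('dividers mid',np.mean([ang(p-ax) for p in d]))
n=f([(313,112)],41);print('nut',n,np.hypot(*(n[0]-[426.8,8.4])))
k=f([(302,257)],112);print('dot',ang(k[0]-ax))
q=robot.get_obs();print(q['clock'],q['wrist_force'])
robot.close_job()
E
```

```text
edges [np.float64(213.97370075025265), np.float64(164.7090667449608)] opening mid 189.34138374760673
dividers mid 189.58617712456316
nut [[423.22538562  13.06527366]] 5.877299233229179
dot 187.91291240011586
15.5 [-0.52431837  0.49607295 -1.11047787]
the job is handed in; nothing more can be done
```

I turned the cover about 194° counter-clockwise so its opening lies over compartment 2, which holds the kept hex nut. I then dropped in the stray nut from between the wedge and the block, and handed the job in at 15.5 s; it reports no verdict.

- **Alignment:** in the last picture the opening's middle is at 189.3° and the midpoint between the compartment's two dividers at 189.6°. That is under 1 mm off, against the 10.5 mm allowed, and no divider shows in the opening. The knob's dot read 187.9°, which is about 2 mm off and still within the limit.
- **Stray nut:** it rests on top of the kept nut, about 6 mm from the compartment's middle, so its centre should be about 32 mm above the bench. I worked that height out from the stacking rather than measuring it. I took the nut's place from one picture after the drop and did not measure its speed.
- **Other things:** the arm was about 200 mm clear of the cover when I handed in. The wedge, block and oiler look unmoved in the pictures, though I did not measure their positions again.
- **Disagreement:** my three readings of the stray nut's position before the grasp differed by about 4 mm in y. The grasp still closed at 33.7 mm, which matches the nut's 34 mm across flats.

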